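Refit a cooker-hood filter and its keeper rod

TASK

Put the washed filter back into the cooker hood's intake box: slide it down its two side channels until it is fully home, lowering it all the way rather than letting it drop. Then thread the keeper rod through the bearing of one cheek, across above the filter, and through the bearing of the other cheek until the shoulder of its square head is up against the bearing, and finish still gripping the rod and holding it there, so that its clip can be put on. Leave the fan wheel, the lamp and the motor where they are.

Things in the scene. Friction and masses are not known exactly. Their poses are not given: they have to be found in the camera images.
- housing: Sheet-steel intake box, fixed, open to +x and on top. Origin on the bench under the slot's middle; x across the slot, y along the bearing axis. Floor, where the filter rests, at z = 12 mm. Cheeks: inner faces y = -71.5 and +71.5, x = -72 to 40, 114 high. Wall at x = -72, 112 high. In each cheek a channel between two lips, x = -6.25 to +6.25, |y| = 61.5 to 71.5, flaring to 26 wide at z = 112 to 122 mm
- bearing_right (a point): Centre of the outer mouth of the round 14 mm bore in the white bearing block on the housing's -y side: x = 0, y = -85.5, z = 131 mm of the housing, whose axes it has. The block, on a bracket on the cheek, spans x = -15 to 15, |y| = 71.5 to 85.5, z = 114 to 148 mm; a lip on it, leaning outwards, rises to 159 mm, the box's highest point, and leads the filter in between the blocks
- bearing_left (a point): The same outer mouth on the housing's +y side, y = +85.5 mm, 131 mm above the bench; the two bores are in line, along the housing's y
- bearing_mid (a point): Point of the bearing axis midway between the two bearings, 9 mm above the middle of the top edge of a fully home filter; axes as the housing's
- filter: Stiff flat mesh filter in an aluminium frame: 140 mm wide (y), 110 high (z), 10 thick (x), 0.15 to 0.28 kg. Origin at the centre of its bottom edge, z up. Stands upright and free in the rack, bottom edge 12 mm above the bench; take it across its thickness at the middle of the top edge. Either face may look to the housing's +x
- rack: Wooden plate rack, fixed: board 100 (x) by 170 (y) by 12 mm, origin under its centre; 8 mm pegs up to 57 mm above the bench at y = -45 and 45, x = -33.5, -10.5, 10.5 and 33.5 mm. The filter stands between the middle pegs, in the plane x = 0
- rod: Steel keeper rod, 0.12 to 0.21 kg. Origin on the axis at the shoulder; +x along the round 12 mm bar to the tip, 190 mm away, its last 12 mm tapering to 5 mm. Square head 16 by 16 mm from x = -64 to 0, too big for the bore. Lies free and level on two strips, axis 28 mm above the bench, two flats of the head upright, the head's outer 45 mm overhanging
- rod_tip (a point): End of the rod's tapered tip, on the axis; axes as the rod's. With the rod home it stands 19 mm out of the far bearing
- rod_mid (a point): Point of the rod's axis 85.5 mm from the shoulder towards the tip; it meets bearing_mid when the shoulder lies against either bearing's outer mouth. Axes as the rod's
- battens: Two timber strips, fixed, that carry the rod; origin on the bench below the rod's shoulder (within 10 mm), +x along the rod to its tip. Each is 18 (x) by 50 mm (y): one 20 mm high at x = -19 to -1 under the inner end of the head, one 22 mm high at x = 140 to 158 under the bar
- fan: Black squirrel-cage fan wheel, 124 mm diameter, 88 mm high, standing free; origin under its centre. Leave alone
- lamp: Small round hood lamp, 68 mm diameter, 19 mm high, lying free; origin under its centre. Leave alone
- motor: Electric motor on a foot plate, about 110 by 76 mm, 86 mm high, free, 1.3 kg; origin under the centre of its foot. Leave alone
Things that resemble listed ones, but are neither listed nor needed, are in the scene too. There is more than one size of the filter; the job needs the largest. What is shaped like the housing but purple is not meant.

How it is judged:
On the way, in this order (a step that is already met when the one before it is completed fails the run):
1. the filter is fully home in its channels (z of filter in the frame of housing between 0.008 and 0.0165 m and x of filter in the frame of housing between -0.005 and 0.005 m and y of filter in the frame of housing between -0.005 and 0.005 m and angle between filter's own z axis and vertical below 0.05 rad and angle between the x axis of filter and the x axis of housing, either way round below 0.06 rad), for 0.2 s.
2. with the filter home, the rod's tip is through one bearing and between the cheeks (all of step 1 and x of rod_tip in the frame of bearing_mid between -0.006 and 0.006 m and y of rod_tip in the frame of bearing_mid between -0.062 and 0.062 m and z of rod_tip in the frame of bearing_mid between -0.006 and 0.006 m).
At the end, for the whole second after the job is handed in: Filter fully home: bottom edge within 4 mm of the floor, within 5 mm of the slot's middle, square within 3 degrees. Rod through both bearings: rod_mid within 7 mm of bearing_mid (shoulder against the bearing), axes within 1.7 degrees. Fingers still grip the rod (over 3 N), rod at rest (all of step 1 and distance between rod_mid and bearing_mid below 0.007 m and angle between the x axis of rod and the y axis of housing, either way round below 0.03 rad and contact force between the fingers and rod above 3 N and linear speed of rod below 0.02 m/s); the arm keeps its last pose, push and grip.
It fails at once if the filter is let go and falls (over 0.5 m/s with no finger on it) (linear speed of filter above 0.5 m/s and contact force between the fingers and filter below 0.1 N).
It fails at once if the fan wheel, the lamp or the motor is shifted by more than 20 mm (distance of any of fan, lamp, motor from where it was at the start of the episode above 0.02 m).
It also fails if it takes over 70 s, if anything falls off the work surface, if the arm or the gripper's body presses on something with over 40 N, if the wrist force passes 120 N, or if a joint passes its speed limit or range.

ROBOT

A 7-joint arm with a two-finger parallel gripper is mounted at the origin on the work surface. World frame = base frame: x ahead of the robot, y to its left, z up, the work surface at z = 0. Lengths are in m, angles in rad, forces in N, time in s.
With the tool pointing down it reaches from about 0.35 to 0.9 m from the base axis. Payload 8.1 kg.
Tool frame: the origin (TCP) lies at the very end of the fingers, on their centre line; the grasp point (between the pads) lies 19 mm behind it (arm.tcp_to_grasp is the z of the grasp point in the tool frame, in m); z points along the fingers, y is the line along which they close (so a half turn about z gives the same grasp; the last joint's range is limited). The gripper opens to 92 mm and grips with 3 to 60 N. Pads are 19 mm wide; open, the fingers measure 130 mm over their backs; the gripper's body (75 mm by 190 mm) begins 47 mm behind the grasp point.
Start: joints at [-1.274, 0.434, 0.025, 1.573, -0.012, 1.134, -0.075], TCP at [0.243, 0.576, 0.227] pointing down, gripper open.
Joint ranges: [-2.62, 2.62], [-0.44, 2.09], [-1.27, 1.32], [0.08, 2.57], [-1.32, 4.46], [0.12, 2], [-2.74, 2.74]. Speed limits (rad/s): [2.22, 2.22, 3.01, 3.01, 3.14, 3.14, 3.14].

INTERFACE

Orientations are given as a rotation vector (axis times angle).
In Python, from cell import readout, vision, sign_off, arm gives the robot as it stands. The module is installed in compiled form; this text tells all that it offers.
- The arm moves only by the shell command python3 -m creep 'ROWS' [FORCE]. ROWS is JSON, a list of rows, each a list of 5 numbers: the shift along the tool's x, y, z in units of 4 cm (1.0 is 4 cm), then the turn about the tool's z in units of 4 degrees (1.0 is 4 degrees), then the opening, from 0 (shut) to 1 (fully open). A call has 1 to 12 rows; each row shifts and turns the commanded pose from where the row before left it, along the tool's axes as they then stand; what a row does not reach is not made up. A row lasts 1/8 s, in which the tool goes at most 62.5 mm and 10.7 degrees, less where a joint would pass 70% of its speed; a pose out of reach is approached as far as the arm can. A call with a number of a shift or a turn outside -1 to 1 is refused whole. A call with a gripper value outside its range is refused whole. The fingers move at their own pace and stop on an object; FORCE is the grip in N (left out, the last holds). Time passes only in rows, so rows that do not move let the fingers close. It gives the time, the measured TCP pose, the force, the opening and the grip force at its end, in the units of the state.
- readout.observe(): the state, without advancing time (a new reading comes with each control period).
- vision.get_image(name): name is "scene" or "top" or "wrist"; returns a dict with "pixels" (480x640x3 uint8, blue, green, red), "z_map" (480x640 float32, m along the optical axis (not along the pixel's ray), 0 where there is no reading), "camera_matrix" (3x3 intrinsics, pixels), "k1" (the pictures are not rectified: a ray, as slopes to the right and down, at radius r is drawn at 1 + k1 r^2 times it, then the intrinsics apply), "position" and "rotation" of the camera in the world. Camera axes: x right, y up, looking along -z (the intrinsics and any distortion apply to the point x, -y, -z); pixel columns grow to the right and rows downward; lengths in m; the calibration is good to about 2 mm. A picture is of the moment at which its call begins.
- sign_off(): hands the job in; it is judged then, once.
The state is a dict: "clock": time; "joints": joint angles; "dq": joint speeds; "joint_efforts": joint torques, N m; "position": TCP position; "ee_rot": TCP orientation; "force": force on the tool from outside, world axes, zero at the start; "ft_torque": the same for the moment, N m; "width": opening from 0.0 (shut) to 1.0 (fully open); "gripper_force": force on a finger pad.
Only numpy, scipy, OpenCV 4.12 (cv2) and the standard library are available. Lean on these libraries where they do the work, as an engineer would, in place of code of your own. Each camera call takes 0.05 s, during which the arm holds its last target. There are 200 camera calls.

## Working session

There is one attempt and no reset: what is moved stays moved. The work goes in short steps, Python scripts to look and compute and a shell command to move; the robot and the scene stay as the last step left them, time stands still between calls to the robot, and variables do not carry over. Pictures are saved under pics/ and viewed, at most 10 in all, crops included, and the job is handed in when it is done.

```bash
mkdir -p pics
cat > h.py <<'E'
import numpy as np, cv2
from scipy.spatial.transform import Rotation as R
from cell import readout, vision, arm
def grab(n, f=None):
    im=vision.get_image(n)
    if f: cv2.imwrite('pics/'+f,im['pixels'])
    np.savez('/tmp/%s.npz'%n, **im); return im
def load(n): return dict(np.load('/tmp/%s.npz'%n))
def ray(im,px):
    K=im['camera_matrix']; p=np.asarray(px,float).reshape(-1,1,2)
    u=cv2.undistortPoints(p,K,np.array([float(im['k1']),0,0,0])).reshape(-1,2)
    d=np.c_[u[:,0],-u[:,1],-np.ones(len(u))]
    Rm=np.asarray(im['rotation']); Rm=Rm if Rm.shape==(3,3) else R.from_rotvec(Rm).as_matrix()
    return np.asarray(im['position']), d@Rm.T
def onplane(im,px,z):
    o,d=ray(im,px); return o+d*((z-o[2])/d[:,2])[:,None]
def cloud(im,px):
    o,d=ray(im,px); p=np.asarray(px,int).reshape(-1,2)
    return o+d*im['z_map'][p[:,1],p[:,0]][:,None]
def allcloud(im):
    v,u=np.nonzero(im['z_map']>0); px=np.c_[u,v]
    return px,cloud(im,px)
E
python3 - <<'E'
from h import *
for n in('scene','top'):
    im=grab(n,n+'0.png'); print(n,im['position'],im['rotation'],im['k1'],im['camera_matrix'].tolist(),(im['z_map']>0).mean())
s=readout.observe(); print(s, arm.tcp_to_grasp)
E
```

```text
scene [ 1.19240014 -0.06496275  0.99755571] [0.50453317 0.47160195 1.46677933] 0.03439254772637068 [[475.67812673630795, 0.0, 314.45091042770474], [0.0, 475.67812673630795, 244.6156260130959], [0.0, 0.0, 1.0]] 0.9959505208333334
top [ 0.42645632 -0.00778842  1.16826745] [ 0.06513954 -0.05563481 -1.588461  ] -0.07389868138994124 [[499.81979807795915, 0.0, 322.1103751462673], [0.0, 499.81979807795915, 239.31270717871396], [0.0, 0.0, 1.0]] 0.9961263020833333
{'clock': 0.1, 'joints': array([-1.27363541,  0.43515895,  0.0249699 ,  1.57400704, -0.01159805,
        1.13399758, -0.07509867]), 'dq': array([-0.00117977, -0.00204227,  0.00013256, -0.00191707,  0.00037476,
       -0.00082971,  0.00013447]), 'joint_efforts': array([ 4.00893943e-03, -6.69123673e+01,  9.88445878e-01, -3.15147865e+01,
       -6.04044646e-02,  3.73664685e-02,  2.69896907e-05]), 'position': array([0.24311733, 0.57527715, 0.22601954]), 'ee_rot': array([-6.23837605e-01, -3.07887245e+00,  2.22663119e-03]), 'force': array([-0.4584121 ,  0.62410624, -0.37614623]), 'ft_torque': array([ 0.04119482, -0.02538163,  0.04675794]), 'gripper_force': 0.0, 'width': 0.9984885150264917} -0.0188
```

View pics/scene0.png

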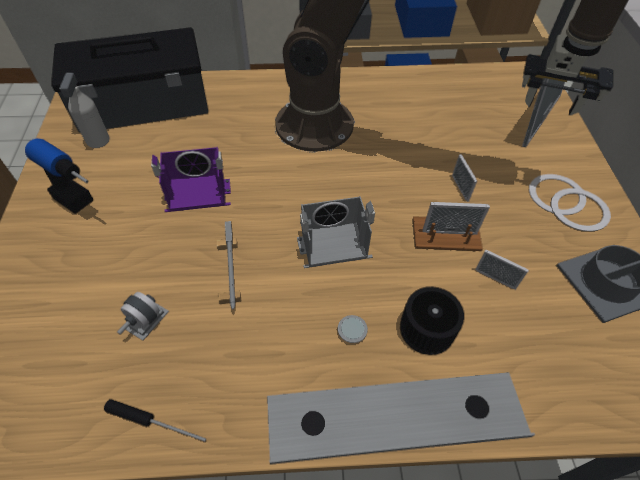

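View pics/top0.png

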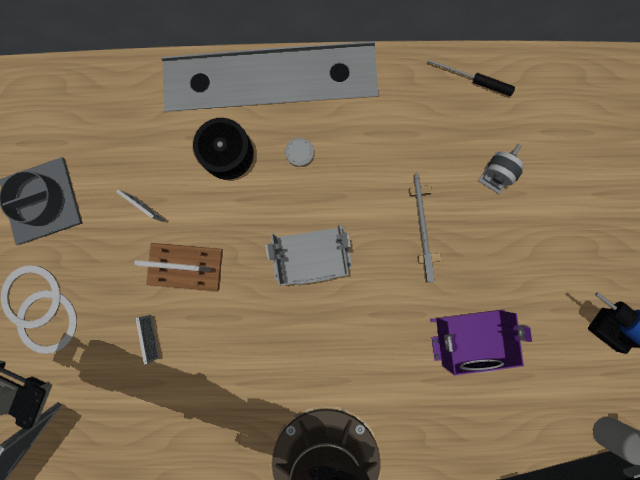

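The scene view shows these candidates:
- **Filter:** the large one is in the rack at (455,222). Smaller ones are at (465,177) and (500,268).
- **Housing:** the grey one is at (335,232). The purple decoy is at (193,180).
- **Rod:** it lies on strips with its head at (229,230) and tip at (234,308). The screwdriver at (155,420) is the lookalike.

I choose the rack filter, the grey box and the rod. Next I measure them.

```bash
cat > m1.py <<'E'
from h import *
def box(px,P,b): return P[(px[:,0]>b[0])&(px[:,0]<b[2])&(px[:,1]>b[1])&(px[:,1]<b[3])]
for n,bb in (('scene',dict(filt=(405,190,500,260),hous=(285,185,385,275),rod=(210,215,250,320))),('top',dict(filt=(125,230,230,300),hous=(255,215,365,295),rod=(400,165,450,290)))):
    im=load(n); px,P=allcloud(im)
    t=box(px,P,(0,0,640,480)); print(n,'table z',np.median(P[np.abs(P[:,2])<.02,2]))
    for k,b in bb.items():
        Q=box(px,P,b)
        zr={'filt':(.105,.135),'hous':(.100,.17),'rod':(.0285,.05)}[k]
        S=Q[(Q[:,2]>zr[0])&(Q[:,2]<zr[1])]
        print(k,len(S),'zmax',np.percentile(Q[:,2],99.8).round(3))
        (c,s,a)=cv2.minAreaRect((S[:,:2]*1000).astype(np.float32)); print('  rect mm',np.round(c,1),np.round(s,1),round(a,1),'box',cv2.boxPoints((c,s,a)).round(0).tolist())
    # bearing blocks
        if k=='hous':
            S=Q[(Q[:,2]>.125)&(Q[:,2]<.17)]
            l=S[:,1]>np.median(Q[:,1])
            for T in (S[l],S[~l]): print('  block',len(T),T.min(0).round(3),T.max(0).round(3),np.median(T,0).round(3))
im=load('scene'); 
cv2.imwrite('pics/c1.png',np.vstack([cv2.resize(im['pixels'][180:280,280:400],(720,600))[:300] if 0 else cv2.resize(im['pixels'][165:325,200:520],(800,400),interpolation=cv2.INTER_CUBIC)]))
E
python3 m1.py
```

```text
scene table z 0.0009805247599812272
filt 445 zmax 0.125
  rect mm [455.1 329.2] [141.5  16. ] 84.2 box [[440.0, 260.0], [456.0, 258.0], [470.0, 399.0], [454.0, 400.0]]
hous 791 zmax 0.159
  rect mm [473.1  26.2] [115.1 172.7] 7.9 box [[404.0, 104.0], [428.0, -67.0], [542.0, -51.0], [518.0, 120.0]]
  block 131 [0.463 0.098 0.125] [0.497 0.114 0.163] [0.487 0.105 0.148]
  block 122 [ 0.484 -0.058  0.125] [ 0.518 -0.04   0.161] [ 0.509 -0.049  0.149]
rod 465 zmax 0.039
  rect mm [ 535.3 -232.1] [253.9  16.2] 5.7 box [[408.0, -237.0], [410.0, -253.0], [662.0, -228.0], [661.0, -211.0]]
top table z 0.0005467723958108017
filt 315 zmax 0.125
  rect mm [457.5 327.4] [138.5  10.1] 84.2 box [[446.0, 259.0], [456.0, 258.0], [469.0, 396.0], [459.0, 397.0]]
hous 656 zmax 0.159
  rect mm [474.6  25.1] [114.2 172.7] 8.2 box [[406.0, 102.0], [430.0, -69.0], [544.0, -52.0], [519.0, 119.0]]
  block 124 [0.467 0.086 0.125] [0.499 0.113 0.163] [0.482 0.104 0.152]
  block 112 [ 0.486 -0.059  0.126] [ 0.518 -0.039  0.161] [ 0.502 -0.051  0.152]
rod 623 zmax 0.04
  rect mm [ 539.3 -233.3] [254.7  16.9] 5.0 box [[412.0, -236.0], [413.0, -253.0], [667.0, -231.0], [665.0, -214.0]]
```

View pics/c1.png

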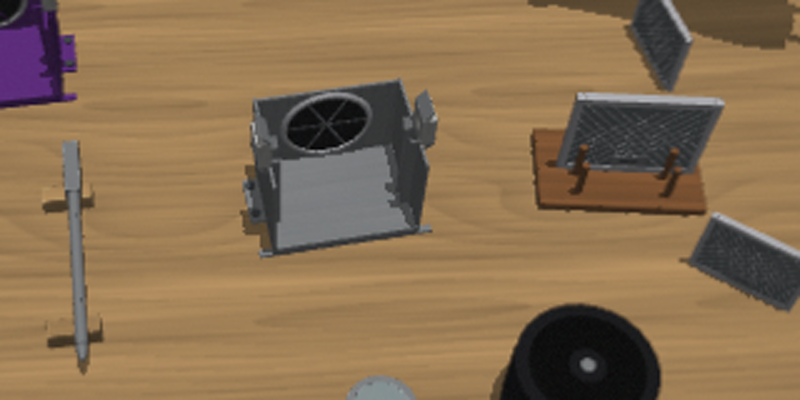

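The crop confirms the choice: grey housing at about (0.490, 0.027) yaw 8°, large filter in the rack at (0.4565, 0.328) yaw -5.8°, and the rod head at the end nearer the robot. All the sizes agree with the description. Next I approach the filter.

```bash
cat >> h.py <<'E'
def plan(x,y,z,yawy=None):
    "turn units, and shift units in the tool axes after the turn; yawy = wanted world heading of tool y (deg)"
    s=readout.observe(); M=R.from_rotvec(s['ee_rot']).as_matrix()
    h=np.degrees(np.arctan2(M[1,1],M[0,1])); t=0
    if yawy is not None: t=(h-yawy+180)%360-180
    M2=M@R.from_euler('z',t,degrees=True).as_matrix()
    d=M2.T@(np.array([x,y,z])-s['position'])/.04
    print('t',s['clock'].__round__(2),'tcp',s['position'].round(4),'heading',h.round(2),'tilt',np.degrees(np.arccos(-M[2,2])).round(2),'F',s['force'].round(1),'w',round(s['width'],3),'g',round(s['gripper_force'],1),'| turn',round(t/4,2),'shift',d.round(2))
E
python3 -c "
from h import *
plan(.4565,.328,.20,-5.8)"
```

```text
t 0.1 tcp [0.2431 0.5753 0.226 ] heading 67.09 tilt 0.08 F [-0.5  0.6 -0.4] w 0.998 g 0.0 | turn 18.22 shift [-5.61  5.93  0.66]
```

```bash
python3 -m creep '[[0,0,0,1,1],[0,0,0,1,1],[0,0,0,1,1],[0,0,0,1,1],[0,0,0,1,1],[0,0,0,1,1],[0,0,0,1,1],[0,0,0,1,1],[0,0,0,1,1],[0,0,0,1,1],[0,0,0,1,1],[0,0,0,1,1]]' 40
python3 -m creep '[[0,0,0,1,1],[0,0,0,1,1],[0,0,0,1,1],[0,0,0,1,1],[0,0,0,1,1],[0,0,0,1,1],[0,0,0,0.2,1]]'
python3 -m creep '[[-0.7,0.74,0,0,1],[-0.7,0.74,0,0,1],[-0.7,0.74,0,0,1],[-0.7,0.74,0,0,1],[-0.7,0.74,0,0,1],[-0.7,0.74,0,0,1],[-0.7,0.74,0,0,1],[-0.7,0.75,0,0,1],[0,0,0,0,1],[0,0,0,0,1]]'
python3 - <<'E'
from h import *
plan(.4565,.328,.103,-5.8)
im=grab('wrist','w1.png'); px,P=allcloud(im)
S=P[(P[:,2]>.105)&(P[:,2]<.135)&(np.abs(P[:,1]-.328)<.1)&(np.abs(P[:,0]-.457)<.04)]
print(len(S),np.median(S[:,2]),cv2.minAreaRect((S[:,:2]*1000).astype(np.float32)))
E
```

```text
clock: 1.6
position: [0.2432, 0.5754, 0.2263]
ee_rot: [1.825, 2.557, -0.001]
force: [0.4, 0.2, 0.3]
width: 0.996
gripper_force: 0.0
clock: 2.48
position: [0.2431, 0.5755, 0.2263]
ee_rot: [2.329, 2.108, -0.001]
force: [0.1, -0.7, -0.0]
width: 1.001
gripper_force: 0.0
clock: 3.72
position: [0.4566, 0.3296, 0.2266]
ee_rot: [-2.328, -2.109, 0.0]
force: [-1.0, 0.8, 0.2]
width: 1.0
gripper_force: 0.0
t 3.73 tcp [0.4566 0.3296 0.2266] heading -5.66 tilt 0.04 F [-1.   0.8  0.2] w 1.0 g 0.0 | turn 0.03 shift [-0.04  0.    3.09]
2397 0.12213254824647768 ((455.04107666015625, 329.565185546875), (138.892822265625, 9.516058921813965), 84.06684112548828)
```

View pics/w1.png

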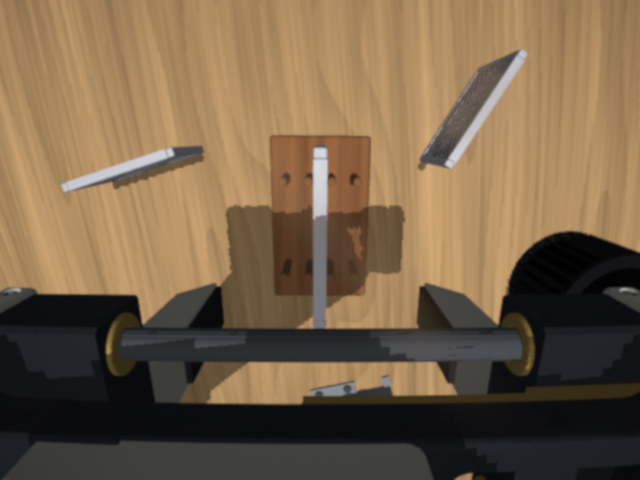

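The wrist view shows the filter's top edge as a vertical strip at column 320, rows 150–328, centred between the fingers. Its measured length of 139 mm and height of 122 mm match the large filter. Next I descend, grip and lift.

```bash
python3 -m creep '[[0,-0.04,0.7,0,1],[0,0,0.7,0,1],[0,0,0.7,0,1],[0,0,0.7,0,1],[0,0,0.4,0,1],[0,0,0.19,0,1],[0,0,0,0,0.5],[0,0,0,0,0],[0,0,0,0,0],[0,0,0,0,0],[0,0,0,0,0],[0,0,0,0,0]]' 40
python3 -c "
from h import *
plan(.456,.3296,.25)"
```

```text
clock: 5.28
position: [0.4554, 0.3294, 0.0912]
ee_rot: [-2.329, -2.108, -0.0]
force: [-0.6, -0.5, -0.5]
width: 0.397
gripper_force: 0.0
t 5.28 tcp [0.4554 0.3294 0.0912] heading -5.71 tilt 0.01 F [-0.6 -0.5 -0.5] w 0.397 g 0.0 | turn 0.0 shift [ 0.01  0.01 -3.97]
```

```bash
python3 -m creep '[[0,0,0,0,0],[0,0,0,0,0],[0,0,0,0,0],[0,0,0,0,0],[0,0,0,0,0],[0,0,0,0,0],[0,0,0,0,0],[0,0,0,0,0]]' 40
```

```text
clock: 6.28
position: [0.4554, 0.3293, 0.0911]
ee_rot: [2.329, 2.108, -0.0]
force: [-0.4, -0.7, -1.2]
width: 0.103
gripper_force: 40.0
```

```bash
python3 -m creep '[[0,0,-0.2,0,0],[0,0,-0.5,0,0],[0,0,-0.6,0,0],[0,0,-0.6,0,0],[0,0,-0.6,0,0],[0,0,-0.6,0,0],[0,0,-0.6,0,0],[0,0,-0.4,0,0],[0,0,-0.2,0,0],[0,0,0,0,0]]'
python3 -c "
from h import *
plan(.490,.0275,.262,8.0)"
```

```text
clock: 7.52
position: [0.4554, 0.3294, 0.2632]
ee_rot: [-2.329, -2.108, -0.0]
force: [0.4, -0.1, -2.9]
width: 0.108
gripper_force: 40.0
t 7.53 tcp [0.4554 0.3294 0.2632] heading -5.71 tilt 0.01 F [ 0.4 -0.1 -2.9] w 0.108 g 40.0 | turn -3.43 shift [-7.59 -0.19  0.03]
```

```bash
python3 -m creep '[[0,0,0,-0.7,0],[0,0,0,-0.7,0],[0,0,0,-0.7,0],[0,0,0,-0.7,0],[0,0,0,-0.63,0],[-0.4,0,0,0,0],[-0.9,0,0,0,0],[-0.9,-0.05,0,0,0],[-0.9,-0.05,0,0,0],[-0.9,-0.05,0,0,0]]'
python3 -m creep '[[-0.9,-0.04,0,0,0],[-0.9,0,0,0,0],[-0.9,0,0,0,0],[-0.6,0,0,0,0],[-0.29,0,0,0,0],[0,0,0,0,0],[0,0,0,0,0]]'
cat > m2.py <<'E'
from h import *
import sys
plan(.490,.0275,.262,8.0)
W=allcloud(grab('wrist',sys.argv[1]))[1]; T=allcloud(grab('top'))[1]; S=allcloud(grab('scene'))[1]
c=np.array([.490,.0275]); a=np.radians(8); A=np.array([[np.cos(a),np.sin(a)],[-np.sin(a),np.cos(a)]])
for n,P in (('w',W),('t',T),('s',S)):
    L=(P[:,:2]-c)@A.T; z=P[:,2]
    for nm,m in (('rim',(z>.1)&(z<.125)&(np.abs(L[:,1])<76)&(L[:,0]>-.08)&(L[:,0]<.05)&(np.abs(L[:,1])>.06)&(np.abs(L[:,1])<.078)),('blk',(z>.14)&(z<.15)&(np.abs(L[:,0])<.03)&(np.abs(L[:,1])>.066)&(np.abs(L[:,1])<.1)),('wall',(z>.1)&(z<.12)&(L[:,0]<-.06)&(L[:,0]>-.085)&(np.abs(L[:,1])<.06))):
        for sd in (1,-1):
            q=L[m&(L[:,1]*sd>0)]*1000
            if len(q)>5: print(n,nm,sd,len(q),'x',np.percentile(q[:,0],[1,50,99]).round(1),'y',np.percentile(q[:,1],[1,50,99]).round(1))
E
python3 m2.py w2.png
```

```text
clock: 8.78
position: [0.4715, 0.1675, 0.2627]
ee_rot: [-2.064, -2.369, 0.001]
force: [0.8, -0.5, -1.9]
width: 0.103
gripper_force: 40.0
clock: 9.65
position: [0.49, 0.0287, 0.2629]
ee_rot: [-2.059, -2.372, -0.0]
force: [0.2, 1.0, -2.2]
width: 0.105
gripper_force: 40.0
t 9.65 tcp [0.49   0.0287 0.2629] heading 8.07 tilt 0.03 F [ 0.2  1.  -2.2] w 0.105 g 40.0 | turn 0.02 shift [-0.03 -0.    0.02]
w rim 1 720 x [-71.4 -19.5  39.1] y [60.9 72.5 75.7]
w rim -1 7 x [-71.1 -69.1 -69. ] y [-63.3 -61.1 -60.2]
w blk 1 314 x [-13.7   0.5  14.8] y [72.2 83.9 87.5]
w wall 1 616 x [-74.5 -68.8 -65.4] y [ 0.4 23.9 59.2]
w wall -1 512 x [-74.7 -69.1 -65.4] y [-58.9 -21.9  -0.4]
t rim -1 66 x [-69.2 -36.8  -0.3] y [-75.6 -72.5 -62.8]
t blk -1 31 x [-12.8  -1.6  15.4] y [-86.6 -84.1 -72.2]
s rim 1 142 x [-58.4  -4.9  40.9] y [62.7 72.3 77. ]
s rim -1 102 x [-72.6   5.7  39.1] y [-77.8 -69.2 -60.3]
s blk 1 39 x [-14.2  12.7  16.6] y [72.2 75.7 86.4]
s blk -1 48 x [-15.7   9.8  15.8] y [-84.7 -79.9 -70.1]
s wall -1 9 x [-73.3 -68.9 -63.3] y [-59.7 -57.9 -24.1]
```

View pics/w2.png

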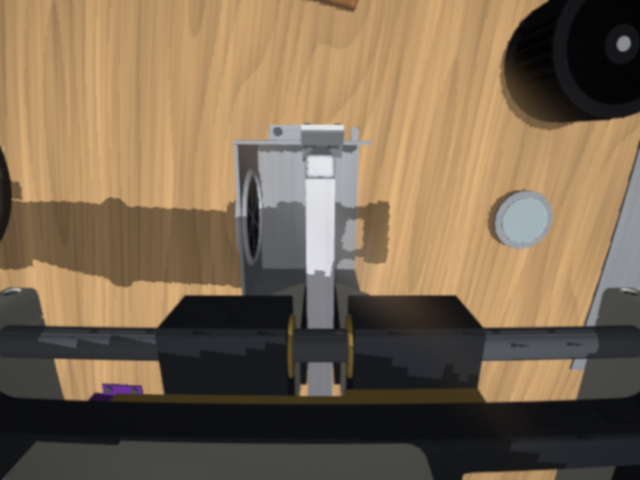

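The wrist view shows the filter top edge at column 320, over the box. The left block at (322,133) is centred on it, and the box offsets agree within 1 mm. Next I lower it.

```bash
python3 -m creep '[[-0.03,0,0.2,0,0],[0,0,0.3,0,0],[0,0,0.3,0,0],[0,0,0.3,0,0],[0,0,0.3,0,0],[0,0,0.2,0,0],[0,0,0.1,0,0],[0,0,0,0,0]]'
python3 -m creep '[[0,0,0.1,0,0],[0,0,0.1,0,0],[0,0,0.1,0,0],[0,0,0.1,0,0],[0,0,0.1,0,0],[0,0,0,0,0]]'
python3 -c "
from h import *
plan(.490,.0275,.091,8.0)"
```

```text
clock: 10.8
position: [0.4902, 0.0266, 0.1949]
ee_rot: [-2.061, -2.371, 0.0]
force: [-1.2, 1.5, -2.6]
width: 0.108
gripper_force: 40.0
clock: 11.55
position: [0.4903, 0.0266, 0.1747]
ee_rot: [-2.061, -2.371, 0.0]
force: [1.3, 2.3, -3.8]
width: 0.104
gripper_force: 40.0
t 11.55 tcp [0.4903 0.0266 0.1747] heading 8.01 tilt 0.02 F [ 1.3  2.3 -3.8] w 0.104 g 40.0 | turn 0.0 shift [ 0.02 -0.    2.09]
```

```bash
python3 -m creep '[[0.02,0,0.2,0,0],[0,0,0.2,0,0],[0,0,0.2,0,0],[0,0,0.2,0,0],[0,0,0.2,0,0],[0,0,0.2,0,0],[0,0,0.2,0,0],[0,0,0.2,0,0],[0,0,0.1,0,0],[0,0,0.1,0,0],[0,0,0,0,0]]'
python3 -c "
from h import *
plan(.490,.0275,.091,8.0)"
```

```text
clock: 12.92
position: [0.4903, 0.0273, 0.103]
ee_rot: [-2.061, -2.371, 0.0]
force: [-0.3, 0.2, -2.6]
width: 0.106
gripper_force: 40.0
t 12.93 tcp [0.4903 0.0273 0.103 ] heading 8.0 tilt 0.0 F [-0.3  0.2 -2.6] w 0.106 g 40.0 | turn 0.0 shift [ 0.01 -0.01  0.3 ]
```

Next I lower the last 12 mm.

```bash
python3 -m creep '[[0,0,0.1,0,0],[0,0,0.1,0,0],[0,0,0.05,0,0],[0,0,0.05,0,0],[0,0,0.03,0,0],[0,0,0,0,0]]'
python3 -c "
from h import *
plan(.490,.0275,.091,8.0)"
```

```text
clock: 13.68
position: [0.4905, 0.0273, 0.091]
ee_rot: [-2.061, -2.371, -0.002]
force: [-5.4, -0.1, 17.6]
width: 0.107
gripper_force: 40.0
t 13.68 tcp [0.4905 0.0273 0.091 ] heading 8.0 tilt 0.06 F [-5.4 -0.1 17.6] w 0.107 g 40.0 | turn 0.0 shift [ 0.01 -0.01 -0.  ]
```

```bash
python3 -m creep '[[0,0,-0.02,0,0.4],[0,0,0,0,0.4],[0,0,0,0,0.4],[0,0,0,0,0.4],[0,0,-0.3,0,0.4],[0,0,-0.6,0,0.4],[0,0,-0.7,0,0.4],[0,0,-0.8,0,0.4],[0,0,-0.8,0,0.4],[0,0,-0.3,0,1]]'
cat > m3.py <<'E'
from h import *
plan(.435,-.242,.18,-84.7)
T=allcloud(grab('top'))[1]; S=allcloud(grab('scene'))[1]
c=np.array([.490,.0275]); a=np.radians(8); A=np.array([[np.cos(a),np.sin(a)],[-np.sin(a),np.cos(a)]])
for P in (T,S):
    L=(P[:,:2]-c)@A.T*1000; z=P[:,2]
    q=(z>.09)&(np.abs(L[:,0])<15)&(np.abs(L[:,1])<58)&(z<.14)
    print(q.sum(), np.percentile(L[q,0],[2,50,98]).round(1),np.percentile(z[q],[50,95]).round(4))
E
python3 m3.py
```

```text
clock: 14.92
position: [0.4911, 0.0272, 0.233]
ee_rot: [2.06, 2.37, 0.004]
force: [-0.4, 1.4, -0.4]
width: 0.47
gripper_force: 0.0
t 14.93 tcp [0.4911 0.0272 0.233 ] heading 8.0 tilt 0.19 F [-0.4  1.4 -0.4] w 0.47 g 0.0 | turn 23.17 shift [-2.02  6.57  1.31]Traceback (most recent call last):
  File "m3.py", line 8, in <module>
    print(q.sum(), np.percentile(L[q,0],[2,50,98]).round(1),np.percentile(z[q],[50,95]).round(4))
                   ~~~~~~~~~~~~~^^^^^^^^^^^^^^^^^^
    return _quantile_unchecked(
        a, q, axis, out, overwrite_input, method, keepdims, weights)
    return _ureduce(a,
                    func=_quantile_ureduce_func,
    ...<5 lines>...
                    overwrite_input=overwrite_input,
                    method=method)
    r = func(a, **kwargs)
    result = _quantile(arr,
                       quantiles=q,
    ...<2 lines>...
                       out=out,
                       weights=wgt)
    slices_having_nans = np.isnan(arr[-1, ...])
                                  ~~~^^^^^^^^^
IndexError: index -1 is out of bounds for axis 0 with size 0
```

```bash
python3 -m creep '[[0,0,0,1,1],[0,0,0,1,1],[0,0,0,1,1],[0,0,0,1,1],[0,0,0,1,1],[0,0,0,1,1],[0,0,0,1,1],[0,0,0,1,1],[0,0,0,1,1],[0,0,0,1,1],[0,0,0,1,1],[0,0,0,1,1]]' 60
python3 -m creep '[[0,0,0,1,1],[0,0,0,1,1],[0,0,0,1,1],[0,0,0,1,1],[0,0,0,1,1],[0,0,0,1,1],[0,0,0,1,1],[0,0,0,1,1],[0,0,0,1,1],[0,0,0,1,1],[0,0,0,1,1],[0,0,0,0.17,1]]'
python3 -m creep '[[-0.2,0.65,0,0,1],[-0.2,0.65,0,0,1],[-0.2,0.65,0,0,1],[-0.2,0.65,0,0,1],[-0.2,0.65,0,0,1],[-0.2,0.65,0,0,1],[-0.2,0.65,0,0,1],[-0.2,0.65,0,0,1],[-0.2,0.65,0.4,0,1],[-0.2,0.65,0.5,0,1],[0,0,0.2,0,1],[0,0,0,0,1]]'
python3 m3.py
python3 - <<'E'
from h import *
P=allcloud(grab('wrist','w3.png'))[1]
S=P[(P[:,2]>.0285)&(P[:,2]<.06)&(np.abs(P[:,1]+.232)<.05)&(P[:,0]<.7)&(P[:,0]>.38)]
print('wrist',len(S),cv2.minAreaRect((S[:,:2]*1000).astype(np.float32)),np.percentile(S[:,2],[50,98]))
c=P[(P[:,2]>.033)&(np.abs(P[:,1]+.235)<.03)&(P[:,0]>.38)&(P[:,0]<.49)&(P[:,2]<.06)]; print('head',len(c),np.percentile(c,[1,50,99],axis=0).round(4).tolist())
for n in('top','scene'):
    P=allcloud(load(n))[1]; S=P[(P[:,2]>.0285)&(P[:,2]<.06)&(np.abs(P[:,1]+.232)<.03)&(P[:,0]<.7)&(P[:,0]>.38)]
    print(n,len(S),cv2.minAreaRect((S[:,:2]*1000).astype(np.float32)))
E
```

```text
clock: 16.52
position: [0.4895, 0.0272, 0.2294]
ee_rot: [-2.849, -1.324, 0.003]
force: [0.8, 0.4, -0.8]
width: 1.002
gripper_force: 0.0
clock: 18.02
position: [0.4896, 0.0272, 0.2297]
ee_rot: [3.137, 0.146, -0.003]
force: [0.1, 0.7, 0.3]
width: 0.997
gripper_force: 0.0
clock: 19.52
position: [0.4344, -0.2383, 0.186]
ee_rot: [-3.137, -0.147, 0.003]
force: [0.5, -0.7, -0.1]
width: 1.0
gripper_force: 0.0
t 19.52 tcp [ 0.4344 -0.2383  0.186 ] heading -84.64 tilt 0.11 F [ 0.5 -0.7 -0.1] w 1.0 g 0.0 | turn 0.01 shift [0.01 0.09 0.15]
282 [-3.1  1.6  6.7] [0.1221 0.1253]
536 [-6.1  1.9  5.1] [0.1135 0.1249]
wrist 4063 ((510.9847412109375, -234.28480529785156), (202.7420654296875, 15.42327880859375), 6.0727362632751465) [0.03390904 0.03729832]
head 1482 [[0.4112, -0.2514, 0.0332], [0.4473, -0.241, 0.0361], [0.4887, -0.232, 0.0378]]
top 415 ((569.3455200195312, -229.39340209960938), (194.96792602539062, 12.982935905456543), 6.026863098144531)
scene 462 ((535.5355224609375, -232.6815185546875), (255.03793334960938, 16.43790054321289), 5.370049476623535)
```

View pics/w3.png

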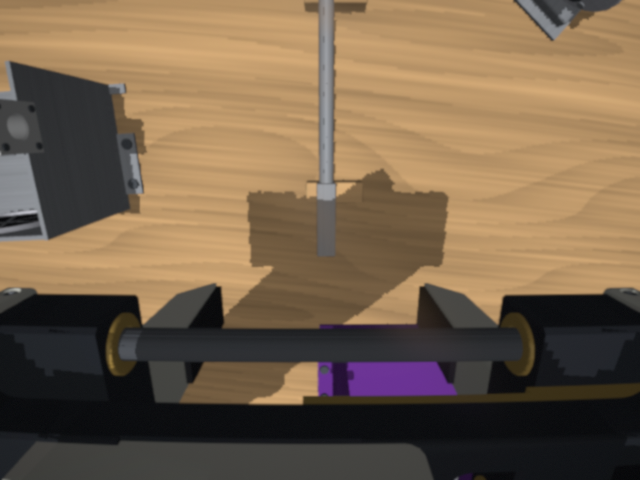

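The wrist view shows the rod axis at column 326. The head runs from row 255 (outer end) to row 183 (shoulder, on the strip), and the purple box is at (385,360). The filter's top edge reads 122 mm in the top view, so it is home. Next I check the gripper body's clearance to the purple box.

Run:
```python
from h import *
plan(.435,-.242,.009,-84.4)
for n in('top','scene'):
    im=load(n); px,P=allcloud(im); b=im['pixels'][px[:,1],px[:,0]].astype(int)
    pur=(b[:,0]>b[:,1]+40)&(b[:,2]>b[:,1]+20)&(P[:,0]<.6)&(P[:,2]>.02)
    Q=P[pur]; print(n,len(Q),np.percentile(Q,[0,1,99,100],axis=0).round(3).tolist())
    foot=P[(P[:,2]>.06)&(P[:,2]<.165)&(np.abs(P[:,0]-.435)<.05)&(np.abs(P[:,1]+.242)<.11)]
    print('in footprint',len(foot), foot.min(0) if len(foot) else '', foot.max(0) if len(foot) else '')
```

```text
t 19.68 tcp [ 0.4354 -0.2382  0.187 ] heading -84.57 tilt 0.03 F [ 0.3 -0.7  1.7] w 1.0 g 0.0 | turn -0.04 shift [-0.02  0.09  4.45]
top 71 [[0.231, -0.421, 0.104], [0.231, -0.421, 0.104], [0.303, -0.398, 0.16], [0.304, -0.398, 0.161]]
in footprint 0  
scene 126 [[0.216, -0.421, 0.022], [0.223, -0.42, 0.026], [0.468, -0.263, 0.246], [0.479, -0.262, 0.261]]
in footprint 0
```

```bash
python3 -m creep '[[-0.02,0.09,0.5,-0.04,1],[0,0,0.7,0,1],[0,0,0.7,0,1],[0,0,0.7,0,1],[0,0,0.7,0,1],[0,0,0.5,0,1],[0,0,0.3,0,1],[0,0,0.25,0,1],[0,0,0.1,0,0.5],[0,0,0,0,0.3],[0,0,0,0,0.3]]'
python3 -c "
from h import *
plan(.435,-.242,.009,-84.4)"
```

```text
clock: 21.05
position: [0.4346, -0.2428, 0.0091]
ee_rot: [3.138, 0.15, 0.001]
force: [0.3, 0.6, -0.8]
width: 0.727
gripper_force: 0.0
t 21.05 tcp [ 0.4346 -0.2428  0.0091] heading -84.51 tilt 0.04 F [ 0.3  0.6 -0.8] w 0.727 g 0.0 | turn -0.03 shift [ 0.01 -0.02  0.  ]
```

```bash
python3 -m creep '[[0,-0.02,0,0,0],[0,0,0,0,0],[0,0,0,0,0],[0,0,0,0,0],[0,0,0,0,0],[0,0,0,0,0],[0,0,0,0,0],[0,0,0,0,0],[0,0,0,0,0],[0,0,0,0,0]]' 60
python3 -m creep '[[0,0,-0.2,0,0],[0,0,-0.5,0,0],[0,0,-0.6,0,0],[0,0,-0.6,0,0],[0,0,-0.7,0,0],[0,0,-0.7,0,0],[0,0,-0.4,0,0],[0,0,-0.2,0,0],[0,0,0,0,0]]'
cat > m4.py <<'E'
from h import *
import sys
s=readout.observe(); g=s['position']+np.array([0,0,.0188]); M=R.from_rotvec(s['ee_rot']).as_matrix(); u=-M[:2,0]*float(sys.argv[2]) # rod dir guess
plan(.5,.0,.25)
for n in('wrist','top','scene'):
    im=grab(n,sys.argv[1] if n=='wrist' else None); P=allcloud(im)[1]
    d=P-g; a=d[:,:2]@u; b=d[:,:2]@np.array([-u[1],u[0]])
    m=(a>.05)&(a<.26)&(np.abs(b)<.02)&(np.abs(d[:,2])<.03)
    if m.sum()<30: print(n,m.sum());continue
    a,b,z=a[m]*1000,b[m]*1000,d[m,2]*1000
    ka=[]
    bins=np.arange(50,250,20)
    for lo in bins:
        k=(a>=lo)&(a<lo+20)
        if k.sum()>5: ka.append((lo+10,(np.percentile(b[k],4)+np.percentile(b[k],96))/2,np.percentile(z[k],92)))
    ka=np.array(ka); print(n,len(a),'amax',np.percentile(a,99.5).round(1)); print(ka.round(1).tolist())
    k=(ka[:,0]<210); print('  lateral slope deg',np.degrees(np.polyfit(ka[k,0],ka[k,1],1)[0]).round(2),np.polyfit(ka[k,0],ka[k,1],1)[1].round(2),'pitch deg',np.degrees(np.polyfit(ka[k,0],ka[k,2],1)[0]).round(2),np.polyfit(ka[k,0],ka[k,2],1)[1].round(2))
print('u',u,np.degrees(np.arctan2(u[1],u[0])))
E
python3 m4.py w4.png -1
```

```text
clock: 22.3
position: [0.4342, -0.2419, 0.0087]
ee_rot: [-3.138, -0.15, 0.0]
force: [1.1, -1.0, -0.1]
width: 0.164
gripper_force: 60.0
clock: 23.42
position: [0.4342, -0.2417, 0.1647]
ee_rot: [-3.138, -0.151, -0.0]
force: [0.2, -0.0, -1.6]
width: 0.169
gripper_force: 60.0
t 23.43 tcp [ 0.4342 -0.2417  0.1647] heading -84.49 tilt 0.02 F [ 0.2 -0.  -1.6] w 0.169 g 60.0 | turn 0.0 shift [ 2.22 -5.86 -2.13]
wrist 6861 amax 118.1
[[60.0, 0.4, 6.7], [80.0, 0.3, 6.8], [100.0, 0.1, 6.7], [120.0, 0.1, 6.5]]
  lateral slope deg -0.33 0.75 pitch deg -0.24 7.05
top 553 amax 230.9
[[60.0, 0.7, 7.6], [80.0, 0.4, 7.5], [100.0, 0.4, 7.6], [120.0, 0.5, 7.3], [140.0, 0.2, 6.6], [160.0, 0.4, 6.8], [180.0, 0.6, 7.0], [200.0, -0.1, 6.6], [220.0, 0.5, 6.7]]
  lateral slope deg -0.18 0.78 pitch deg -0.42 8.07
scene 381 amax 228.0
[[60.0, 1.7, 8.2], [80.0, 1.0, 7.1], [100.0, 1.7, 6.2], [120.0, 1.7, 6.9], [140.0, 1.3, 7.3], [160.0, 0.5, 6.7], [180.0, 1.7, 6.7], [200.0, 1.2, 5.9], [220.0, 0.8, 6.6]]
  lateral slope deg -0.13 1.63 pitch deg -0.54 8.1
u [0.9953842  0.09597008] 5.507156744993024
```

The rod is held straight along the tool's x axis, within 0.4°, with its tip 230 mm ahead of the grasp as expected. Next I move to a staging point outside the right bearing and turn.

```bash
python3 -m creep '[[0.42,0.27,0,0,0],[0.5,0.45,0,0,0],[0.5,0.45,0,0,0],[0.5,0.45,0,-0.5,0],[0.5,0.4,0,-1,0],[0,0,0,-1,0],[0,0,0,-1,0],[0,0,0,-1,0],[0,0,0,-1,0],[0,0,0,-1,0],[0,0,0,-1,0],[0,0,0,-1,0]]'
python3 -m creep '[[0,0,0,-1,0],[0,0,0,-1,0],[0,0,0,-1,0],[0,0,0,-1,0],[0,0,0,-1,0],[0,0,0,-1,0],[0,0,0,-1,0],[0,0,0,-1,0],[0,0,0,-1,0],[0,0,0,-1,0],[0,0,0,-1,0],[0,0,0,-1,0]]'
python3 -m creep '[[0,0,0,-1,0],[0,0,0,-1,0],[0,0,0,-0.6,0],[0,0,0,0,0],[0,0,0,0,0]]'
python3 -c "
from h import *
plan(.5386,-.3148,.1116,8.0)"
```

```text
clock: 25.08
position: [0.5383, -0.3122, 0.1636]
ee_rot: [-2.955, -1.064, 0.002]
force: [0.1, 0.1, -1.3]
width: 0.171
gripper_force: 60.0
clock: 26.58
position: [0.5383, -0.3122, 0.1635]
ee_rot: [-2.266, -2.173, 0.001]
force: [1.2, -0.3, -0.6]
width: 0.164
gripper_force: 60.0
clock: 27.2
position: [0.5387, -0.3123, 0.1645]
ee_rot: [-2.064, -2.368, 0.0]
force: [1.5, -0.3, -1.7]
width: 0.173
gripper_force: 60.0
t 27.2 tcp [ 0.5387 -0.3123  0.1645] heading 7.82 tilt 0.02 F [ 1.5 -0.3 -1.7] w 0.173 g 60.0 | turn -0.04 shift [-0.06 -0.01  1.32]
```

```bash
python3 -m creep '[[0,0,0.2,-0.05,0],[0,0,0.3,0,0],[0,0,0.4,0,0],[0,0,0.3,0,0],[0,0,0.12,0,0],[0,0,0,0,0]]'
cat >> m4.py <<'E'
print('--blocks, in rod-guess frame: lateral edges and bore')
for n in('wrist','top','scene'):
    P=allcloud(load(n))[1]; c=np.array([.4905,.0273]); t=np.radians(8); A=np.array([[np.cos(t),np.sin(t)],[-np.sin(t),np.cos(t)]])
    L=(P[:,:2]-c)@A.T*1000; z=P[:,2]*1000
    for sd in(-1,1):
        q=(z>116)&(z<152)&(np.abs(L[:,0])<25)&(L[:,1]*sd>68)&(L[:,1]*sd<95)
        if q.sum()>20: print(n,sd,q.sum(),'x',np.percentile(L[q,0],[2,50,98]).round(1),'y',np.percentile(L[q,1],[2,50,98]).round(1),'z',np.percentile(z[q],[2,98]).round(1))
    q=(np.abs(L[:,0])<15)&(L[:,1]>-130)&(L[:,1]<-92)&(np.abs(z-131)<20)
    if q.sum()>5: print(n,'tip part',q.sum(),'x',np.percentile(L[q,0],[5,50,95]).round(1),'y',np.percentile(L[q,1],[1,99]).round(1),'z',np.percentile(z[q],[5,95]).round(1))
E
python3 m4.py w5.png -1
```

```text
clock: 27.95
position: [0.5386, -0.3123, 0.1115]
ee_rot: [-2.059, -2.372, 0.0]
force: [1.3, -0.9, -1.5]
width: 0.171
gripper_force: 60.0
t 27.95 tcp [ 0.5386 -0.3123  0.1115] heading 8.08 tilt 0.03 F [ 1.3 -0.9 -1.5] w 0.171 g 60.0 | turn 0.0 shift [ 7.87  0.14 -3.46]
wrist 6959 amax 119.3
[[60.0, 1.0, 6.8], [80.0, 0.8, 6.8], [100.0, 0.7, 6.8], [120.0, 0.7, 6.7]]
  lateral slope deg -0.34 1.31 pitch deg -0.13 6.96
top 505 amax 259.5
[[60.0, -1.8, 9.2], [80.0, -2.1, 8.6], [100.0, -2.2, 8.9], [120.0, -2.1, 7.7], [140.0, -2.3, 8.4], [160.0, -2.3, 7.9], [180.0, -2.0, 8.9], [200.0, -2.1, 8.9], [220.0, -2.0, 7.5]]
  lateral slope deg -0.09 -1.91 pitch deg -0.11 8.8
scene 434 amax 259.7
[[60.0, -1.4, 8.5], [80.0, -1.1, 8.7], [100.0, -0.8, 7.8], [120.0, -1.2, 8.6], [140.0, -1.2, 8.0], [160.0, -1.1, 8.8], [180.0, -0.6, 8.3], [200.0, -1.7, 8.6], [220.0, -2.0, 7.5]]
  lateral slope deg -0.02 -1.08 pitch deg 0.04 8.32
u [-0.14061632  0.99006413] 98.08351176161356
--blocks, in rod-guess frame: lateral edges and bore
top -1 79 x [-14.9   1.8  17.4] y [-85.7 -73.5 -68.2] z [116.4 151.4]
top 1 84 x [-12.3   2.   16.9] y [68.7 72.3 85.3] z [116.5 151.3]
top tip part 36 x [-2.8  2.1  7. ] y [-129.8 -114. ] z [130.4 138.2]
scene -1 111 x [-15.1  12.2  16.1] y [-84.5 -79.6 -70.2] z [118.  151.4]
scene 1 132 x [-14.   11.4  16.6] y [68.5 74.5 86.5] z [116.3 151.2]
scene tip part 32 x [-1.7  2.3  5.6] y [-129.7 -112.6] z [130.  137.8]
```

View pics/w5.png

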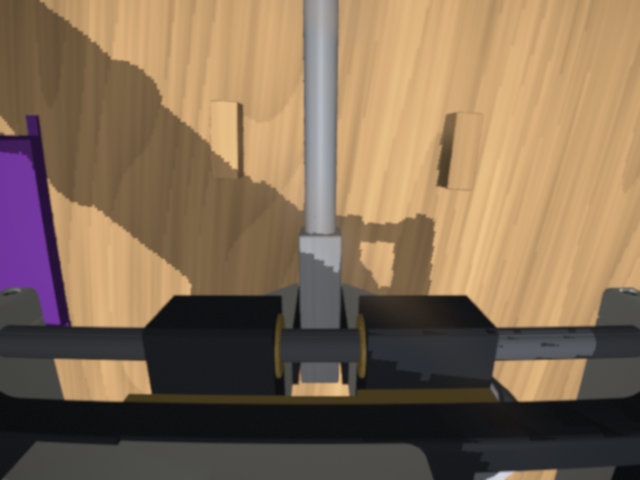

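The wrist view shows the rod straight along column 320, with its shoulder at row 235. The offset between rod and block is under 1 mm in both fixed views. Next I insert gently.

```bash
python3 -m creep '[[0.2,-0.01,0,0.02,0],[0.25,0,0,0,0],[0.25,0,0,0,0],[0.2,0,0,0,0],[0.15,0,0,0,0],[0.15,0,0,0,0],[0.1,0,0,0,0],[0,0,0,0,0]]'
python3 -c "
from h import *
plan(.5080,-.0970,.1116,8.0)"
```

```text
clock: 29.1
position: [0.5311, -0.2606, 0.1119]
ee_rot: [-2.061, -2.371, -0.0]
force: [-1.1, 0.1, -1.0]
width: 0.166
gripper_force: 60.0
t 29.1 tcp [ 0.5311 -0.2606  0.1119] heading 8.02 tilt 0.01 F [-1.1  0.1 -1. ] w 0.166 g 60.0 | turn 0.01 shift [ 4.13 -0.    0.01]
```

Entered without force. Next I continue across to the far bearing.

```bash
python3 -m creep '[[0.2,0,0,0,0],[0.3,0,0,0,0],[0.3,0,0,0,0],[0.3,0,0,0,0],[0.3,0,0,0,0],[0.3,0,0,0,0],[0.3,0,0,0,0],[0.3,0,0,0,0],[0.3,0,0,0,0],[0.3,0,0,0,0],[0.1,0,0,0,0],[0,0,0,0,0]]'
python3 -c "
from h import *
plan(.5080,-.0970,.1116,8.0)"
```

```text
clock: 30.6
position: [0.5145, -0.1418, 0.112]
ee_rot: [2.06, 2.371, 0.0]
force: [-0.1, -0.3, -1.6]
width: 0.172
gripper_force: 60.0
t 30.6 tcp [ 0.5145 -0.1418  0.112 ] heading 8.03 tilt 0.01 F [-0.1 -0.3 -1.6] w 0.172 g 60.0 | turn 0.01 shift [ 1.13 -0.    0.01]
```

```bash
python3 -m creep '[[0.1,0,0,0,0],[0.1,0,0,0,0],[0.1,0,0,0,0],[0.1,0,0,0,0],[0.1,0,0,0,0],[0.1,0,0,0,0],[0.1,0,0,0,0],[0.1,0,0,0,0],[0.1,0,0,0,0],[0.1,0,0,0,0],[0,0,0,0,0]]'
python3 -c "
from h import *
plan(.5080,-.0970,.1116,8.0)"
```

```text
clock: 31.98
position: [0.5088, -0.102, 0.1119]
ee_rot: [-2.06, -2.372, -0.0]
force: [0.3, -0.9, -2.2]
width: 0.167
gripper_force: 60.0
t 31.98 tcp [ 0.5088 -0.102   0.1119] heading 8.04 tilt 0.01 F [ 0.3 -0.9 -2.2] w 0.167 g 60.0 | turn 0.01 shift [ 0.13 -0.    0.01]
```

Passed the far bearing freely. Next I push to contact in small steps.

```bash
python3 -m creep '[[0.05,0,0,0,0],[0.05,0,0,0,0],[0.05,0,0,0,0],[0,0,0,0,0],[0,0,0,0,0]]'
python3 m4.py w6.png -1; python3 m3.py
python3 - <<'E'
from h import *
c=np.array([.4905,.0273]); t=np.radians(8); A=np.array([[np.cos(t),np.sin(t)],[-np.sin(t),np.cos(t)]])
for n in('top','scene'):
    P=allcloud(load(n))[1]; L=(P[:,:2]-c)@A.T*1000
    q=(np.abs(L[:,0])<9)&(L[:,1]>87)&(L[:,1]<130)&(np.abs(P[:,2]-.131)<.012)
    print(n,q.sum(),L[q].max(0) if q.any() else '')
E
```

```text
clock: 32.6
position: [0.508, -0.0967, 0.1119]
ee_rot: [2.061, 2.371, -0.0]
force: [-0.1, -2.3, -1.6]
width: 0.166
gripper_force: 60.0
t 32.6 tcp [ 0.508  -0.0967  0.1119] heading 8.0 tilt 0.01 F [-0.1 -2.3 -1.6] w 0.166 g 60.0 | turn 0.0 shift [ 2.42  0.14 -3.45]
wrist 10356 amax 119.1
[[60.0, 0.7, 22.2], [80.0, 0.8, 6.8], [100.0, 0.7, 6.7], [120.0, 0.6, 6.6]]
  lateral slope deg -0.09 0.84 pitch deg -13.45 31.73
top 711 amax 226.1
[[60.0, -1.0, 20.2], [80.0, -1.6, 7.6], [100.0, -1.8, 7.7], [120.0, -1.5, 7.8], [140.0, -1.9, 7.6], [160.0, -1.7, 8.1], [180.0, -2.2, 7.1], [200.0, -2.1, 28.0], [220.0, -1.3, 15.0]]
  lateral slope deg -0.36 -0.91 pitch deg 1.81 7.66
scene 920 amax 226.1
[[60.0, -1.4, 21.6], [80.0, -1.2, 7.2], [100.0, -0.9, 6.5], [120.0, -0.7, 7.0], [140.0, -1.5, 7.0], [160.0, -1.6, 6.5], [180.0, -1.3, 6.3], [200.0, -1.4, 26.1], [220.0, -6.0, 17.9]]
  lateral slope deg -0.11 -1.0 pitch deg 0.92 8.96
u [-0.13909916  0.99027845] 97.99572213458762
--blocks, in rod-guess frame: lateral edges and bore
wrist -1 3317 x [-15.1  -0.7  13.6] y [-94.3 -71.7 -68.3] z [118.2 151.8]
wrist tip part 4227 x [-12.6  -0.7  11.8] y [-121.5  -92.4] z [122.4 145.5]
top -1 59 x [-14.6   1.4  21.3] y [-75.8 -72.  -68.2] z [116.2 151.9]
top 1 107 x [-12.2   1.3  17.1] y [68.1 74.2 93.7] z [117.1 151.4]
scene -1 54 x [-13.6  12.6  15.6] y [-82.6 -74.4 -69.9] z [121.6 151.6]
scene 1 129 x [-15.5  11.2  16.6] y [68.9 75.1 92.9] z [116.7 151.5]
t 32.75 tcp [ 0.508  -0.0967  0.1119] heading 7.99 tilt 0.01 F [ 0.4 -2.5 -1.3] w 0.167 g 60.0 | turn 23.17 shift [-2.15  3.45 -1.7 ]
338 [-3.3  1.7  8.1] [0.1354 0.1388]
680 [-3.6  2.4  6.2] [0.1194 0.1382]
top 38 [  8.00892362 103.12524832]
scene 23 [  4.67341483 106.3909254 ]
```

```bash
python3 -m creep '[[0.04,0,0,0,0],[0.04,0,0,0,0],[0,0,0,0,0],[0,0,0,0,0]]'
python3 -c "
from h import *
plan(.5080,-.0970,.1116,8.0)"
```

```text
clock: 33.35
position: [0.5079, -0.0966, 0.1121]
ee_rot: [2.062, 2.366, -0.003]
force: [2.2, -12.7, -4.0]
width: 0.171
gripper_force: 60.0
t 33.35 tcp [ 0.5079 -0.0966  0.1121] heading 7.86 tilt 0.22 F [  2.2 -12.7  -4. ] w 0.171 g 60.0 | turn -0.04 shift [-0.01  0.    0.01]
```

The shoulder is on the bearing: 12.7 N of reaction, no further travel, and the position and tip stand-out are as predicted. I hand in.

```bash
python3 -m creep '[[0,0,0,0,0],[0,0,0,0,0],[0,0,0,0,0]]'; python3 -c "
from cell import sign_off
print(sign_off())"
```

```text
clock: 33.72
position: [0.5079, -0.0966, 0.1121]
ee_rot: [2.062, 2.366, -0.003]
force: [2.1, -12.4, -3.9]
width: 0.169
gripper_force: 60.0
the job is handed in; nothing more can be done
None
```

The filter is home in its channels, the keeper rod is through both bearings with its shoulder pressed against the right one and still gripped, and the job was handed in at 33.7 s; no verdict came back.

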